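# Heft the two moulds: empty one to the drying rack, full one held up

## Robot

A 7-joint arm with a two-finger parallel gripper is mounted at the origin on the work surface. World frame = base frame: x ahead of the robot, y to its left, z up, the work surface at z = 0. Lengths are in m, angles in rad, forces in N, time in s.
With the tool pointing down it reaches from about 0.425 to 0.95 m from the base axis. Payload 4.7 kg.
Tool frame: the origin (TCP) lies at the very end of the fingers, on their centre line; the grasp point (between the pads) lies 19 mm behind it; z points along the fingers, y is the line along which they close (so a half turn about z gives the same grasp; the last joint's range is limited). The gripper opens to 87 mm and grips with 3 to 60 N. Pads are 19 mm wide; open, the fingers measure 117 mm over their backs; the gripper's body (75 mm by 190 mm) begins 51 mm behind the grasp point.
Start: joints at [1.111, 0.469, -0.049, 1.532, 0.024, 1.141, -0.082], TCP at [0.282, -0.613, 0.223] pointing down, gripper open.
Joint ranges: [-2.59, 2.59], [-0.33, 1.99], [-1.39, 1.29], [0.1, 2.45], [-1.04, 4.18], [0.21, 1.99], [-2.66, 2.66]. Speed limits (rad/s): [2.57, 2.57, 3.14, 3.14, 3.14, 3.14, 3.14].

## Interface

Orientations are given as a unit quaternion [x, y, z, w].
In Python, from cell import * gives the robot as it stands.
- The arm moves only by the tool step_arm, never from a script. Its argument "commands" is one flat list of numbers, 6 for each row, row after row: the shift along the world's x, y, z in m, then the turn, a rotation vector about the world's x, y, z in rad. A call has 1 to 12 rows; each row shifts and turns the commanded pose from where the row before left it; what a row does not reach is not made up. A row lasts 1/10 s, in which the tool goes at most 50 mm and 8.59 degrees, less where a joint would pass 70% of its speed; a pose out of reach is approached as far as the arm can. A call with a gripper value outside its range is refused whole. "fingers" is the opening, from 0 (shut) to 1 (fully open), set as the call begins (left out, the last holds). The fingers move at their own pace and stop on an object; "force" is the grip in N (left out, the last holds). Time passes only in rows, so rows that do not move let the fingers close. It gives the time, the measured TCP pose, the force, the opening and the grip force at its end, in the units of the state.
- state(): the state, without advancing time (a new reading comes with each control period).
- read_camera(name): name is "side" or "top"; returns a dict with "pixels" (384x512x3 uint8, red, green, blue), "fov_y" (degrees; the focal length in pixels is half the picture's height over the tangent of half this angle, whatever the lens; pixels are square), "cx", "cy" (the principal point, pixels), "distortion" ([k1, k2, p1, p2, k3] as OpenCV has them; the pictures are not rectified), "pose" (4x4, takes a point from camera to world coordinates). Camera axes: x right, y up, looking along -z (the intrinsics and any distortion apply to the point x, -y, -z); pixel columns grow to the right and rows downward; lengths in m; the calibration is good to about 2 mm. A picture is of the moment at which its call begins. There is no depth.
- sign_off(): hands the job in; it is judged then, once.
The state is a dict: "time": time; "joint_positions": joint angles; "qd": joint speeds; "joint_torque": joint torques, N m; "tool_pos": TCP position; "eef_rot": TCP orientation; "wrist_force": force on the tool from outside, world axes, zero at the start; "torque": the same for the moment, N m; "gripper_width": finger opening in m; "finger_force": force on a finger pad.
Only numpy, scipy, OpenCV 4.12 (cv2) and the standard library are available. Lean on these libraries where they do the work, as an engineer would, in place of code of your own. Each camera call takes 0.05 s, during which the arm holds its last target. There are 200 camera calls.

## Task

These two plaster moulds look alike, but one still has its solid casting inside and the other has been emptied: lift them in turn and feel which is heavier. Stand the empty, lighter one upright on the slatted drying rack, setting it down gently, and finish holding the full, heavier one upright and still above the middle of the ware board, about 10 cm clear of it and still in the gripper at the end, ready for me to take the band off. Keep both moulds upright and leave the other ware and the brush where they are.

Things in the scene. Friction and masses are not known exactly. Their poses are not given: they have to be found in the camera images.
- mould_a: closed white plaster block mould standing pour-hole down, its top plain: upright elongated octagon 92 mm long (x), 66 mm wide (y, flat parallel sides), 95 mm tall, corners cut 14 mm, thin black rubber band 22 mm up. Origin: centre of underside, z up; it stands on the bench, whose top is at height 0. Grip across the 66 mm width
- mould_b: second mould, outside just like mould_a: 92 mm long (x), 66 mm wide (y), 95 mm tall. Origin: centre of underside, z up. Either mould may be the full one, the casting cannot be seen; the full one is 0.13 to 0.28 kg heavier than the empty one, and both weigh 0.4 to 0.75 kg
- drying_rack: slatted wooden drying rack, fixed, 230 mm (x) by 240 mm (y), its flat top of five slats 30 mm above the bench (slats 34 mm wide, 15 mm gaps, running along its y). Origin: centre of its underside, on the bench. It stands on one side of the bench, the ware board on the other; which side is which varies
- ware_board: plain wooden ware board, fixed, 320 mm long (x), 160 mm wide (y), 18 mm thick, lying on the bench; one raw pestle head stands near its end away from the robot. Origin: centre of its underside
- pestle_head: bystander: raw solid-cast pestle head, a round blank 45 mm across and 62 mm tall, narrowing upward, standing on the ware board. Origin: centre of its underside
- cast_bowl: bystander: open raw clay bowl, 112 mm across the rim, 48 mm tall. Origin: centre of its underside
- teapot: bystander: raw clay teapot, body 112 mm across, 118 mm tall, spout and handle reach to 90 mm from its axis. Origin: centre of its underside
- brush: bystander: flat brush 180 mm long, lying on the bench. Origin: its middle, on the underside

How it is judged:
By the outcome, as a careful person would: the job done as asked, in the order asked, and still so for the second after the job is handed in, while the arm keeps its last pose, push and grip.
It also fails if it takes over 72 s, if anything falls off the work surface, if the arm or the gripper's body presses on something with over 40 N, if the wrist force passes 120 N, or if a joint passes its speed limit or range.

## Working session

There is one attempt and no reset: what is moved stays moved. The work goes in short steps, Python scripts to look and compute and a tool call to move; the robot and the scene stay as the last step left them, time stands still between calls to the robot, and variables do not carry over. Pictures are saved under pics/ and viewed, at most 10 in all, crops included, and the job is handed in when it is done.

Besides the shell and the picture viewer there is one more tool, called after "Request:" by a JSON object that holds its "method" and its "body". step_arm: Moves the arm, as the interface text tells. Its arguments: {"type":"object","properties":{"commands":{"type":"array"},"fingers":{"type":"number"},"force":{"type":"number"}},"required":["commands"]}

```bash
mkdir -p pics; python3 - <<'E'
from cell import *
import cv2,pickle
for n in("side","top"):
    c=read_camera(n); pickle.dump(c,open(n+".pkl","wb"))
    cv2.imwrite(f"pics/{n}0.png",cv2.resize(c["pixels"][:,:,::-1],(800,600),interpolation=cv2.INTER_CUBIC))
    print(n,c["fov_y"],c["cx"],c["cy"],c["distortion"],c["pose"])
print(state())
E
```

```text
side 55.12328226833484 253.50585005025064 192.50989282536247 [-0.09830818  0.          0.          0.          0.        ] [[ 0.67346345  0.57388874 -0.46593851  0.24203205]
 [-0.73915565  0.51444215 -0.43473923 -0.3580622 ]
 [-0.00979354  0.63718207  0.77065109  0.73279182]
 [ 0.          0.          0.          1.        ]]
top 47.06579862297458 254.74006612842373 192.12007385202818 [-0.14251805  0.          0.          0.          0.        ] [[ 0.02973961  0.98628476 -0.16235125  0.41343516]
 [-0.99951654  0.03081718  0.00412244  0.00886164]
 [ 0.0090691   0.16215016  0.98672442  1.33938401]
 [ 0.          0.          0.          1.        ]]
{'time': 0.1, 'joint_positions': array([ 1.11108361,  0.46937318, -0.04859801,  1.53359793,  0.02409751,
        1.14100013, -0.08231236]), 'qd': array([ 0.00160882, -0.0007353 , -0.00081069, -0.00327962, -0.00048189,
       -0.00087107,  0.000658  ]), 'joint_torque': array([ 2.13448507e-04, -5.09171426e+01, -8.13234667e-02, -2.36830276e+01,
       -6.15289947e-02,  3.44495382e-02,  1.79336814e-05]), 'tool_pos': array([ 0.28166924, -0.61281427,  0.2215861 ]), 'eef_rot': array([ 9.76887209e-01,  2.13753541e-01, -2.20690188e-04, -8.68972135e-04]), 'wrist_force': array([-0.16635818,  0.38872118,  0.43216183]), 'torque': array([-0.00738398, -0.05370144,  0.03273862]), 'finger_force': 0.0, 'gripper_width': 0.08721808864260001}
```

View pics/top0.png

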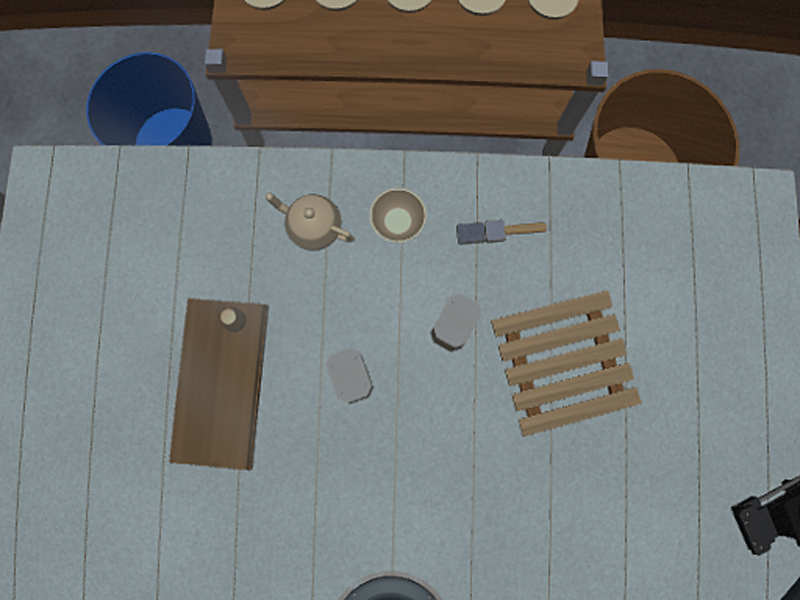

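View pics/side0.png

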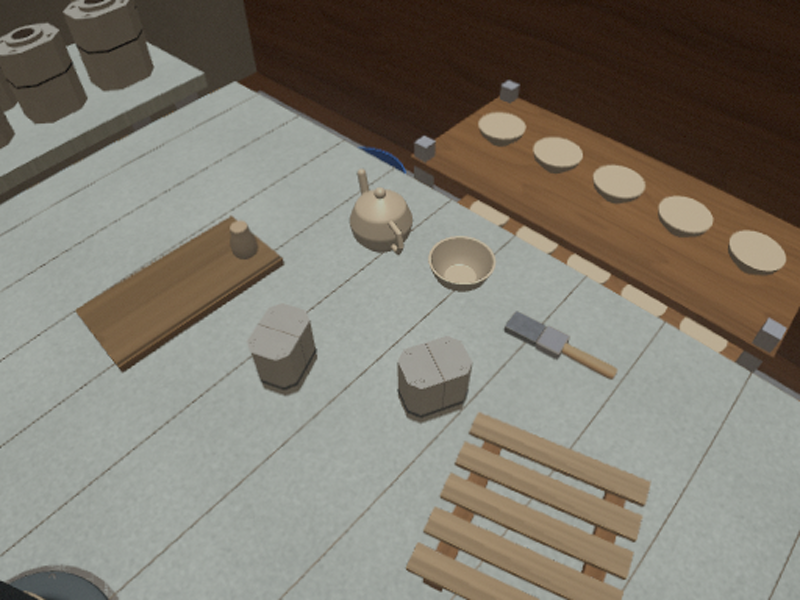

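The top view shows the ware board on the left at about (220,385), the rack on the right at (567,362), and the moulds at (351,376) and (457,322). The side view shows the same layout, with the mould tops at (283,332) and (435,362). I'll enlarge both moulds in both views.

```bash
cat > h.py <<'E'
import cv2,pickle,numpy as np
def load(n): return pickle.load(open(n+".pkl","rb"))
def K(c):
    f=192/np.tan(np.radians(c["fov_y"])/2); return np.array([[f,0,c["cx"]],[0,f,c["cy"]],[0,0,1]])
def ray(c,uv):
    p=cv2.undistortPoints(np.array(uv,float).reshape(-1,1,2),K(c),np.array(c["distortion"],float)).reshape(-1,2)
    d=np.c_[p[:,0],-p[:,1],-np.ones(len(p))]@c["pose"][:3,:3].T
    return c["pose"][:3,3],d
def at_z(c,uv,z):
    o,d=ray(c,uv); return o+d*((z-o[2])/d[:,2])[:,None]
def tri(c1,u1,c2,u2):
    o1,d1=ray(c1,u1);o2,d2=ray(c2,u2);out=[]
    for a,b in zip(d1,d2):
        A=np.c_[a,-b];s,*_=np.linalg.lstsq(A,o2-o1,rcond=None)
        p,q=o1+a*s[0],o2+b*s[1];out.append(np.r_[(p+q)/2,np.linalg.norm(p-q)])
    return np.array(out)
def proj(c,P):
    T=np.linalg.inv(c["pose"]);q=np.asarray(P,float)@T[:3,:3].T+T[:3,3]
    q=q*[1,-1,-1];return cv2.projectPoints(q,np.zeros(3),np.zeros(3),K(c),np.array(c["distortion"],float))[0].reshape(-1,2)
def crop(c,x,y,w,h,s):
    im=c["pixels"][y:y+h,x:x+w,::-1];return cv2.resize(im,(int(w*s),int(h*s)),interpolation=cv2.INTER_CUBIC)
E
python3 - <<'E'
from h import *
t,s=load("top"),load("side")
a=np.hstack([crop(t,200,210,50,60,8),crop(t,265,178,50,60,8)])
cv2.imwrite("pics/tc.png",cv2.convertScaleAbs(a,alpha=1.3))
# each tile 6x? side crops 60x80
a=np.hstack([crop(s,150,185,65,75,6),crop(s,245,205,65,75,6)])
cv2.imwrite("pics/sc.png",cv2.convertScaleAbs(a,alpha=1.3))
E
```

```text
(no output)
```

View pics/tc.png

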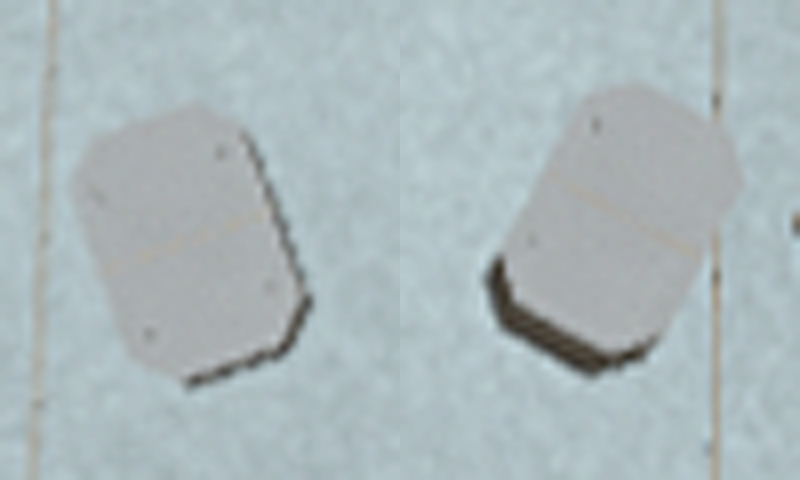

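View pics/sc.png

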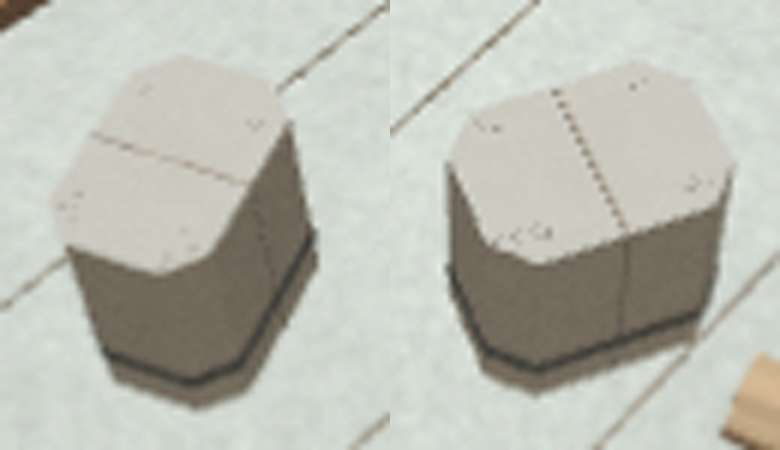

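The crops show each octagonal top with its seam in both views. In the top crop, the L seam runs (102,270)-(273,210) and the R seam (568,185)-(700,255). In the side crop they run (92,133)-(247,184) and (555,90)-(628,234). Next I'll triangulate the corners.

```bash
python3 - <<'E'
from h import *
from scipy.optimize import least_squares
np.set_printoptions(precision=4,suppress=True)
t,s=load("top"),load("side")
def un(p,x0,y0,dx,sc): p=np.array(p,float);p[:,0]-=dx;return (p+.5)/sc-.5+[x0,y0]
TL=un([(95,140),(195,102),(242,132),(298,292),(280,345),(187,380),(130,345),(72,185)],200,210,0,8)
SL=un([(185,55),(272,80),(292,122),(212,250),(160,273),(68,246),(53,200),(135,72)],150,185,0,6)
TR=un([(590,95),(640,80),(725,130),(742,185),(655,335),(605,350),(520,305),(503,250)],265,178,400,8)
SR=un([(630,62),(697,83),(735,160),(718,207),(538,264),(488,245),(448,165),(472,112)],245,205,390,6)
h,w,k=.046,.033,.014
O=np.array([(h,w-k),(h,-w+k),(h-k,-w),(-h+k,-w),(-h,-w+k),(-h,w-k),(-h+k,w),(h-k,w)]) # clockwise seen from above, image up=+x
for n,a,b in(("L",TL,SL),("R",TR,SR)):
    P=tri(t,a,s,b); print(n,"tri mean",P.mean(0), "z",P[:,2])
    def res(q):
        c,sn=np.cos(q[3]),np.sin(q[3]);X=np.c_[O@np.array([[c,sn],[-sn,c]])+q[:2],np.full(8,q[2])]
        return np.r_[proj(t,X)-a,proj(s,X)-b].ravel()
    best=min((least_squares(res,[*P[:,:2].mean(0),.095,y]) for y in np.linspace(-1.5,1.5,7)),key=lambda r:r.cost)
    print(n,best.x,np.degrees(best.x[3]),"rms",np.sqrt(np.mean(best.fun**2)))
f=lambda p:(np.array(p,float)+.5)/1.5625-.5
B=tri(t,f([(187,299),(267,304),(251,468),(171,462)]),s,f([(233,217),(283,262),(122,362),(78,311)]));print("board",B,B.mean(0))
Z=at_z(t,f([(187,299),(267,304),(251,468),(171,462)]),.018);print(Z,Z.mean(0))
R=at_z(t,f([(491,321),(609,291),(640,404),(522,435)]),.03);print("rack",R,R.mean(0))
print("racktri",tri(t,f([(491,321),(640,404)] [:1]),s,f([(478,413)])), tri(t,f([(609,291)]),s,f([(650,482)])))
Q=np.r_[R,[R.mean(0)]];print("rack ends deg",np.degrees(np.arctan2(*(R[0]-R[3])[[1,0]])))
pp=tri(t,f([(229,316)]),s,f([(240,226)]));print("pestle",pp,"pot",at_z(t,f([(312,222)]),.06),"bowl",at_z(t,f([(398,215)]),.048))
E
```

```text
L tri mean [0.4803 0.0891 0.0931 0.0013] z [0.0942 0.0953 0.0925 0.0921 0.0928 0.0932 0.0909 0.0935]
L [0.4805 0.0894 0.0926 0.3833] 21.963641045216903 rms 0.5125368335008882
R tri mean [ 0.5862 -0.1052  0.0917  0.0014] z [0.0955 0.091  0.0922 0.0915 0.089  0.0888 0.0901 0.0952]
R [ 0.587  -0.1047  0.0908  0.2821] 16.16468951240803 rms 5.897882911960425
board [[0.6244 0.4208 0.008  0.0046]
 [0.6174 0.2624 0.0021 0.002 ]
 [0.303  0.2709 0.0243 0.0036]
 [0.3056 0.4296 0.0127 0.0032]] [0.4626 0.3459 0.0118 0.0033]
[[0.6208 0.4187 0.018 ]
 [0.6159 0.259  0.018 ]
 [0.3008 0.2726 0.018 ]
 [0.3045 0.4283 0.018 ]] [0.4605 0.3447 0.018 ]
rack [[ 0.5944 -0.1761  0.03  ]
 [ 0.6606 -0.4095  0.03  ]
 [ 0.4414 -0.4681  0.03  ]
 [ 0.3789 -0.2377  0.03  ]] [ 0.5188 -0.3228  0.03  ]
racktri [[ 0.5957 -0.1774  0.0258  0.002 ]] [[ 0.6595 -0.4076  0.0342  0.0013]]
rack ends deg 15.949343679447258
pestle [[0.5825 0.3172 0.0785 0.0016]] pot [[0.7717 0.1741 0.06  ]] bowl [[0.7942 0.0091 0.048 ]]
```

```bash
python3 - <<'E'
from h import *
from scipy.optimize import least_squares
np.set_printoptions(precision=4,suppress=True)
t,s=load("top"),load("side")
def un(p,x0,y0,dx,sc): p=np.array(p,float);p[:,0]-=dx;return (p+.5)/sc-.5+[x0,y0]
TR=un([(590,95),(640,80),(725,130),(742,185),(655,335),(605,350),(520,305),(503,250)],265,178,400,8)
SR=un([(630,62),(697,83),(735,160),(718,207),(538,264),(488,245),(448,165),(472,112)],245,205,390,6)
h,w,k=.046,.033,.014
O=np.roll(np.array([(h,w-k),(h,-w+k),(h-k,-w),(-h+k,-w),(-h,-w+k),(-h,w-k),(-h+k,w),(h-k,w)]),1,0)
def res(q):
    c,sn=np.cos(q[3]),np.sin(q[3]);X=np.c_[O@np.array([[c,sn],[-sn,c]])+q[:2],np.full(8,q[2])]
    return np.r_[proj(t,X)-TR,proj(s,X)-SR].ravel()
b=least_squares(res,[.586,-.105,.09,-.5]);print(b.x,np.degrees(b.x[3]),np.sqrt(np.mean(b.fun**2)))
from scipy.spatial.transform import Rotation as R
from cell import state
print(R.from_quat(state()["eef_rot"]).as_matrix())
E
```

```text
[ 0.5863 -0.1052  0.0916 -0.4747] -27.199102590460292 0.5556140516125847
[[ 0.9086  0.4176 -0.0008]
 [ 0.4176 -0.9086  0.0016]
 [-0.0001 -0.0018 -1.    ]]
```

Request:
{"method": "step_arm", "body": {"commands": [0.025,0.042,0,0,0,-0.0755,0.025,0.042,0,0,0,-0.0755,0.025,0.042,0,0,0,-0.0755,0.025,0.042,0,0,0,-0.0755,0.025,0.042,0,0,0,-0.0755,0.025,0.042,0,0,0,-0.0755,0.025,0.042,0,0,0,-0.0755,0.025,0.042,0,0,0,-0.0755,0.025,0.042,0,0,0,-0.0755,0.025,0.042,0,0,0,-0.0755,0.025,0.042,0,0,0,-0.0755,0.025,0.042,0,0,0,-0.0755], "fingers": 1, "force": 35}}

```text
time: 1.3
tool_pos: [0.5824, -0.1075, 0.2223]
eef_rot: [0.972, -0.237, -0.0, 0.0]
wrist_force: [0.3, -0.1, 0.3]
gripper_width: 0.087
finger_force: 0.0
```

Request:
{"method": "step_arm", "body": {"commands": [0.004,0.002,-0.025,0,0,0.003,0,0,-0.03,0,0,0,0,0,-0.025,0,0,0,0,0,-0.02,0,0,0,0,0,-0.02,0,0,0,0,0,-0.02,0,0,0,0,0,-0.02,0,0,0,0,0,-0.012,0,0,0,0,0,-0.009,0,0,0,0,0,0,0,0,0]}}

```text
time: 2.3
tool_pos: [0.5852, -0.1072, 0.0405]
eef_rot: [0.972, -0.234, -0.001, 0.0]
wrist_force: [-0.3, -0.2, 0.5]
gripper_width: 0.0872
finger_force: 0.0
```

Request:
{"method": "step_arm", "body": {"commands": [0,0,0,0,0,0,0,0,0,0,0,0,0,0,0,0,0,0,0,0,0,0,0,0,0,0,0,0,0,0,0,0,0,0,0,0,0,0,0,0,0,0,0,0,0,0,0,0], "fingers": 0, "force": 35}}

```text
time: 3.1
tool_pos: [0.5872, -0.1062, 0.0425]
eef_rot: [0.972, -0.234, 0.001, -0.001]
wrist_force: [1.9, 4.2, 5.8]
gripper_width: 0.0663
finger_force: 35.0
```

Request:
{"method": "step_arm", "body": {"commands": [0,0,0.005,0,0,0,0,0,0.01,0,0,0,0,0,0.015,0,0,0,0,0,0.015,0,0,0,0,0,0.01,0,0,0,0,0,0.005,0,0,0,0,0,0,0,0,0,0,0,0,0,0,0,0,0,0,0,0,0,0,0,0,0,0,0]}}

```text
time: 4.1
tool_pos: [0.5855, -0.1073, 0.1009]
eef_rot: [0.972, -0.234, -0.001, 0.0]
wrist_force: [0.4, -0.1, -6.9]
gripper_width: 0.0657
finger_force: 35.0
```

```bash
cat > wf.py <<'E'
from cell import *
import numpy as np,cv2,pickle,sys
F=[]
for i in range(10):
    c=read_camera("side");s=state();F.append(np.r_[s["wrist_force"],s["torque"]])
F=np.array(F);print("mean",F.mean(0).round(2),"sd",F.std(0).round(2),s["tool_pos"],s["eef_rot"],s["time"])
pickle.dump(c,open(sys.argv[1]+".pkl","wb"))
E
python3 wf.py liftR
```

```text
mean [-0.13  0.13 -6.51  0.05  0.01  0.01] sd [0.43 0.52 0.44 0.01 0.02 0.03] [ 0.58593489 -0.1073147   0.101556  ] [ 9.72261104e-01 -2.33898149e-01  1.14831830e-05  3.42397970e-05] 4.6
```

Request:
{"method": "step_arm", "body": {"commands": [0,0,-0.015,0,0,0,0,0,-0.015,0,0,0,0,0,-0.012,0,0,0,0,0,-0.008,0,0,0,0,0,-0.004,0,0,0,0,0,-0.002,0,0,0,0,0,-0.002,0,0,0,0,0,0,0,0,0,0,0,0,0,0,0]}}

```text
time: 5.5
tool_pos: [0.5863, -0.1074, 0.044]
eef_rot: [0.972, -0.234, 0.0, -0.0]
wrist_force: [0.4, 0.4, -6.0]
gripper_width: 0.0656
finger_force: 35.0
```

Request:
{"method": "step_arm", "body": {"commands": [0,0,-0.001,0,0,0,0,0,-0.001,0,0,0,0,0,0,0,0,0]}}

```text
time: 5.8
tool_pos: [0.5863, -0.1074, 0.0425]
eef_rot: [0.972, -0.234, 0.0, 0.0]
wrist_force: [-2.8, 0.6, 1.0]
gripper_width: 0.0656
finger_force: 35.0
```

Request:
{"method": "step_arm", "body": {"commands": [0,0,0,0,0,0,0,0,0,0,0,0,0,0,0,0,0,0,0,0,0,0,0,0,0,0,0,0,0,0], "fingers": 1}}

```text
time: 6.3
tool_pos: [0.5861, -0.1073, 0.0416]
eef_rot: [0.972, -0.234, 0.0, 0.0]
wrist_force: [0.7, 0.0, -0.1]
gripper_width: 0.0864
finger_force: 0.0
```

Request:
{"method": "step_arm", "body": {"commands": [0,0,0.02,0,0,0,0,0,0.03,0,0,0,0,0,0.04,0,0,0,0,0,0.04,0,0,0,0,0,0.03,0,0,0,-0.015,0.028,0,0,0,0.123,-0.015,0.028,0,0,0,0.123,-0.015,0.028,0,0,0,0.123,-0.015,0.028,0,0,0,0.123,-0.015,0.028,0,0,0,0.123,-0.015,0.028,0,0,0,0.123,-0.016,0.029,0,0,0,0.123]}}

```text
time: 7.5
tool_pos: [0.4793, 0.0906, 0.2017]
eef_rot: [0.981, 0.195, 0.0, 0.0]
wrist_force: [0.7, 0.0, 0.2]
gripper_width: 0.0872
finger_force: 0.0
```

Request:
{"method": "step_arm", "body": {"commands": [0.001,-0.001,-0.025,0,0,0,0,0,-0.03,0,0,0,0,0,-0.025,0,0,0,0,0,-0.02,0,0,0,0,0,-0.02,0,0,0,0,0,-0.02,0,0,0,0,0,-0.012,0,0,0,0,0,-0.008,0,0,0,0,0,0,0,0,0]}}

```text
time: 8.4
tool_pos: [0.4805, 0.0886, 0.041]
eef_rot: [0.981, 0.193, -0.001, 0.0]
wrist_force: [0.3, -0.4, 0.0]
gripper_width: 0.0869
finger_force: 0.0
```

Request:
{"method": "step_arm", "body": {"commands": [0,0,0,0,0,0,0,0,0,0,0,0,0,0,0,0,0,0,0,0,0,0,0,0,0,0,0,0,0,0,0,0,0,0,0,0,0,0,0,0,0,0,0,0,0,0,0,0], "fingers": 0, "force": 35}}

```text
time: 9.2
tool_pos: [0.4811, 0.0893, 0.0422]
eef_rot: [0.981, 0.193, 0.0, -0.0]
wrist_force: [-2.3, 1.6, 6.2]
gripper_width: 0.0658
finger_force: 35.0
```

Request:
{"method": "step_arm", "body": {"commands": [0,0,0.005,0,0,0,0,0,0.01,0,0,0,0,0,0.015,0,0,0,0,0,0.015,0,0,0,0,0,0.01,0,0,0,0,0,0.005,0,0,0,0,0,0,0,0,0,0,0,0,0,0,0,0,0,0,0,0,0,0,0,0,0,0,0]}}

```text
time: 10.2
tool_pos: [0.4805, 0.0886, 0.101]
eef_rot: [0.981, 0.193, -0.001, 0.0]
wrist_force: [-0.8, 0.3, -4.1]
gripper_width: 0.0656
finger_force: 35.0
```

```bash
python3 wf.py liftL
```

```text
mean [-0.16 -0.07 -4.36  0.02 -0.01  0.01] sd [0.38 0.44 0.46 0.02 0.03 0.03] [0.48094276 0.08869586 0.10157505] [9.81157475e-01 1.93209750e-01 4.29451543e-05 2.48906237e-05] 10.7
```

The weights are L about 4.4 N and R about 6.5 N, so L is the empty one. It goes on the rack.

Request:
{"method": "step_arm", "body": {"commands": [0,0,0.025,0,0,0,0,0,0.035,0,0,0,0,0,0.035,0,0,0,0,0,0.015,0,0,0,0,-0.02,0,0,0,0,0,-0.03,0,0,0,-0.01,0.005,-0.04,0,0,0,-0.02,0.005,-0.04,0,0,0,-0.02,0.007,-0.045,0,0,0,-0.02,0.007,-0.045,0,0,0,-0.02,0.007,-0.045,0,0,0,-0.02,0.007,-0.045,0,0,0,0]}}

```text
time: 11.9
tool_pos: [0.5187, -0.223, 0.2115]
eef_rot: [0.99, 0.139, -0.0, 0.0]
wrist_force: [1.5, 1.0, -3.8]
gripper_width: 0.066
finger_force: 35.0
```

Request:
{"method": "step_arm", "body": {"commands": [0,-0.045,0,0,0,0,0,-0.03,0,0,0,0,0,-0.02,0,0,0,0,0,-0.007,0,0,0,0,0,0,0,0,0,0,0,0,0,0,0,0]}}

```text
time: 12.5
tool_pos: [0.5193, -0.3213, 0.2113]
eef_rot: [0.99, 0.14, -0.0, -0.001]
wrist_force: [0.3, 0.9, -4.2]
gripper_width: 0.0656
finger_force: 35.0
```

Request:
{"method": "step_arm", "body": {"commands": [0,-0.001,-0.02,0,0,0,0,0,-0.03,0,0,0,0,0,-0.03,0,0,0,0,0,-0.02,0,0,0,0,0,-0.015,0,0,0,0,0,-0.01,0,0,0,0,0,-0.006,0,0,0,0,0,0,0,0,0,0,0,0,0,0,0]}}

```text
time: 13.4
tool_pos: [0.5196, -0.3246, 0.0814]
eef_rot: [0.99, 0.139, 0.001, 0.001]
wrist_force: [-0.5, 0.6, -3.7]
gripper_width: 0.0659
finger_force: 35.0
```

```bash
python3 - <<'E'
from cell import *
import pickle
from h import *
c=read_camera("top");pickle.dump(c,open("t2.pkl","wb"));s=read_camera("side")
a=np.hstack([crop(c,300,160,130,150,3),crop(s,240,215,130,150,3)])
cv2.imwrite("pics/r2.png",a)
E
```

```text
(no output)
```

View pics/r2.png

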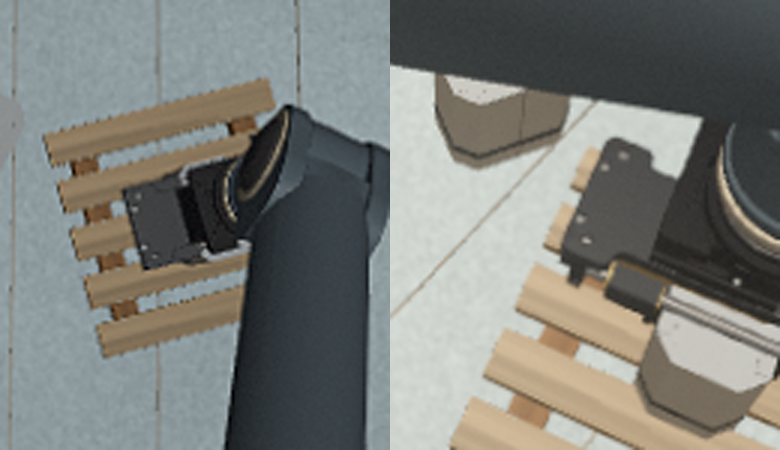

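The gripper is centred over the rack in the top view (about (200,215) in the crop). The side view shows the mould upright just above the middle slats, and mould R is still standing upright. I'll lower it gently.

Request:
{"method": "step_arm", "body": {"commands": [0,0,-0.003,0,0,0,0,0,-0.002,0,0,0,0,0,-0.001,0,0,0,0,0,0,0,0,0]}}

```text
time: 13.9
tool_pos: [0.5188, -0.3243, 0.0743]
eef_rot: [0.99, 0.139, -0.0, -0.0]
wrist_force: [0.2, 0.4, -4.5]
gripper_width: 0.0659
finger_force: 35.0
```

Request:
{"method": "step_arm", "body": {"commands": [0,0,-0.001,0,0,0,0,0,-0.001,0,0,0,0,0,0,0,0,0]}}

```text
time: 14.2
tool_pos: [0.5188, -0.3243, 0.0724]
eef_rot: [0.99, 0.139, -0.0, -0.0]
wrist_force: [-0.2, -0.6, -5.0]
gripper_width: 0.0658
finger_force: 35.0
```

Request:
{"method": "step_arm", "body": {"commands": [0,0,-0.001,0,0,0,0,0,0,0,0,0,0,0,0,0,0,0]}}

```text
time: 14.5
tool_pos: [0.5189, -0.3243, 0.0723]
eef_rot: [0.99, 0.139, 0.0, 0.0]
wrist_force: [-3.5, 0.7, 3.3]
gripper_width: 0.0657
finger_force: 35.0
```

Request:
{"method": "step_arm", "body": {"commands": [0,0,0,0,0,0,0,0,0,0,0,0,0,0,0,0,0,0,0,0,0,0,0,0,0,0,0,0,0,0], "fingers": 1}}

```text
time: 15.0
tool_pos: [0.5191, -0.3244, 0.0716]
eef_rot: [0.99, 0.139, 0.0, 0.0]
wrist_force: [0.8, 0.5, -0.0]
gripper_width: 0.0862
finger_force: 0.0
```

Request:
{"method": "step_arm", "body": {"commands": [0,0,0.015,0,0,0,0,0,0.025,0,0,0,0,0,0.03,0,0,0,0,0,0.03,0,0,0,0,0,0.03,0,0,0,0.011,0.036,0,0,0,-0.125,0.011,0.036,0,0,0,-0.125,0.011,0.036,0,0,0,-0.125,0.011,0.036,0,0,0,-0.125,0.011,0.036,0,0,0,-0.125,0.012,0.036,0,0,0,-0.125,0,0,0,0,0,0]}}

```text
time: 16.2
tool_pos: [0.588, -0.1004, 0.2029]
eef_rot: [0.973, -0.229, 0.001, -0.002]
wrist_force: [0.5, 1.2, 0.3]
gripper_width: 0.0871
finger_force: 0.0
```

```bash
python3 - <<'E'
from cell import *
from h import *
c=read_camera("top");s=read_camera("side")
a=np.hstack([crop(c,230,160,200,150,2),crop(s,240,215,200,150,2)])
cv2.imwrite("pics/r3.png",a)
E
```

```text
(no output)
```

View pics/r3.png

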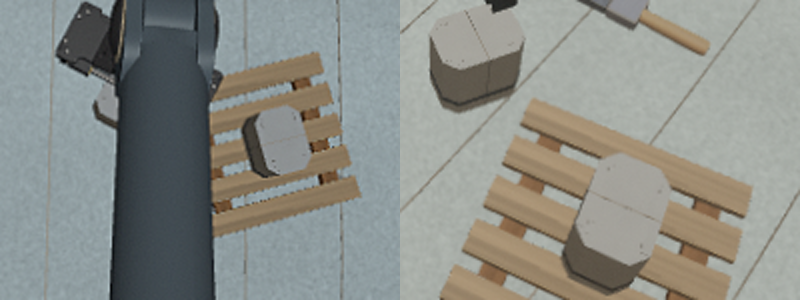

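The empty mould stands upright in the middle of the rack, at about (278,140) in the top crop. R is undisturbed. Now I'll descend on R.

Request:
{"method": "step_arm", "body": {"commands": [0,0,-0.015,0,0,0,0,0,-0.025,0,0,0,0,0,-0.01,0,0,0,0,0,0,0,0,0]}}

```text
time: 16.7
tool_pos: [0.5845, -0.1098, 0.1504]
eef_rot: [0.972, -0.234, -0.002, 0.0]
wrist_force: [-0.4, 0.8, 0.0]
gripper_width: 0.0871
finger_force: 0.0
```

Request:
{"method": "step_arm", "body": {"commands": [0.001,0.002,-0.015,0,0,0,0,0,-0.025,0,0,0,0,0,-0.025,0,0,0,0,0,-0.02,0,0,0,0,0,-0.015,0,0,0,0,0,-0.009,0,0,0,0,0,0,0,0,0,0,0,0,0,0,0]}}

```text
time: 17.5
tool_pos: [0.5876, -0.1064, 0.0432]
eef_rot: [0.972, -0.233, 0.001, -0.0]
wrist_force: [-0.0, 0.2, 0.3]
gripper_width: 0.0869
finger_force: 0.0
```

Request:
{"method": "step_arm", "body": {"commands": [0,0,0,0,0,0,0,0,0,0,0,0,0,0,0,0,0,0,0,0,0,0,0,0,0,0,0,0,0,0,0,0,0,0,0,0,0,0,0,0,0,0,0,0,0,0,0,0], "fingers": 0, "force": 40}}

```text
time: 18.3
tool_pos: [0.5869, -0.1073, 0.0431]
eef_rot: [0.972, -0.234, 0.0, 0.001]
wrist_force: [-2.5, -3.0, 4.8]
gripper_width: 0.0655
finger_force: 40.0
```

Request:
{"method": "step_arm", "body": {"commands": [0,0,0.005,0,0,0,0,0,0.015,0,0,0,0,0,0.025,0,0,0,0,0,0.03,0,0,0,0,0,0.03,0,0,0,0,0,0.03,0,0,0,0,0,0.02,0,0,0,0,0,0.005,0,0,0,0,0,0,0,0,0]}}

```text
time: 19.2
tool_pos: [0.5868, -0.1059, 0.2029]
eef_rot: [0.972, -0.233, 0.0, -0.0]
wrist_force: [0.5, 0.2, -6.8]
gripper_width: 0.0657
finger_force: 40.0
```

Request:
{"method": "step_arm", "body": {"commands": [-0.005,0.02,0,0,0,0.04,-0.01,0.035,0,0,0,0.04,-0.012,0.042,0,0,0,0.04,-0.012,0.042,0,0,0,0.04,-0.012,0.042,0,0,0,0.04,-0.012,0.042,0,0,0,0.04,-0.012,0.042,0,0,0,0.04,-0.012,0.042,0,0,0,0.04,-0.012,0.042,0,0,0,0.04,-0.012,0.042,0,0,0,0.04,-0.01,0.035,0,0,0,0.04,-0.005,0.02,0,0,0,0]}}

```text
time: 20.4
tool_pos: [0.4569, 0.3437, 0.2008]
eef_rot: [1.0, -0.012, -0.002, -0.0]
wrist_force: [-0.2, -0.1, -6.0]
gripper_width: 0.0658
finger_force: 40.0
```

Request:
{"method": "step_arm", "body": {"commands": [0,0.005,-0.01,0,0,0,0,0,-0.012,0,0,0,0,0,-0.012,0,0,0,0,0,-0.008,0,0,0,0,0,0,0,0,0,0,0,0,0,0,0,0,0,0,0,0,0]}}

```text
time: 21.1
tool_pos: [0.4615, 0.3447, 0.1612]
eef_rot: [1.0, -0.016, 0.001, -0.0]
wrist_force: [-0.1, -0.5, -6.2]
gripper_width: 0.066
finger_force: 40.0
```

```bash
python3 - <<'E'
from cell import *
from h import *
c=read_camera("top");s=read_camera("side")
a=np.hstack([cv2.resize(x["pixels"][:,:,::-1],(400,300),interpolation=cv2.INTER_AREA) for x in(c,s)])
a=np.vstack([a,np.hstack([crop(c,90,170,133,100,3.0),crop(s,30,100,134,100,3.0)])[:,:800]]) if False else a
b=np.hstack([crop(c,90,170,160,120,2.5),crop(s,30,90,160,120,2.5)])
cv2.imwrite("pics/end.png",np.vstack([a,b]))
print(state()["tool_pos"],state()["time"],abs(state()["qd"]).max())
E
```

```text
[0.46133777 0.34485721 0.16126154] 21.2 0.0018455813769923956
```

View pics/end.png

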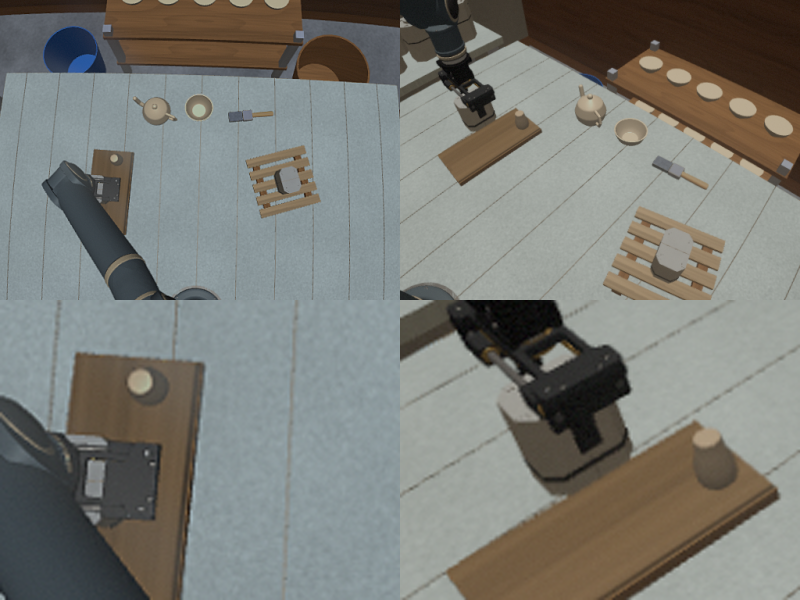

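The full mould is held upright and still over the middle of the board. The empty one stands on the rack, and the other ware hasn't moved.

```bash
python3 -c "
from cell import *
print(sign_off())"
```

```text
the job is handed in; nothing more can be done
None
```

Job handed in at about 21 s: the lighter mould (about 4.4 N) stands upright on the rack, and the heavier one (about 6.5 N) is held upright and still, about 10 cm above the middle of the ware board.

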